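Lock the bayonet lid onto the glaze mill jar

ROBOT

A 7-joint arm with a two-finger parallel gripper is mounted at the origin on the work surface. World frame = base frame: x ahead of the robot, y to its left, z up, the work surface at z = 0. Lengths are in mm, angles in rad, forces in N, time in s.
With the tool pointing down it reaches from about 425 to 875 mm from the base axis. Payload 4.7 kg.
Tool frame: the origin (TCP) lies at the very end of the fingers, on their centre line; the grasp point (between the pads) lies 19 mm behind it; z points along the fingers, y is the direction in which the jaws open and shut (so a half turn about z gives the same grasp; the last joint's range is limited). The gripper opens to 87 mm and grips with 3 to 60 N. Pads are 19 mm wide; open, the fingers measure 117 mm over their backs; the gripper's body (75 mm by 190 mm) begins 51 mm behind the grasp point.
Start: joints at [1.138, 0.321, -0.07, 1.45, 0.023, 1.371, -0.057], TCP at [280.837, -586.222, 222.587] pointing down, gripper open.
Joint ranges: [-2.86, 2.86], [-0.3, 2.09], [-1.38, 1.24], [0.06, 2.45], [-1.56, 4.7], [0.09, 2.05], [-2.69, 2.69]. Speed limits (rad/s): [2.57, 2.57, 3.14, 3.14, 3.14, 3.14, 3.14].

INTERFACE

Orientations are given as a rotation vector (axis times angle).
In Python, from workcell import r gives the robot as it stands.
- The arm moves only by the shell command python3 -m jog 'ROWS'. ROWS is JSON, a list of rows, each a list of 3 entries, a list of its own where there are three numbers: the turn, a rotation vector about the world's x, y, z in degrees, then the shift along the world's x, y, z in mm, then the finger opening in mm, from 0 to 87. In form: [[[rx, ry, rz], [dx, dy, dz], grip], ...]. A call has 1 to 5 rows; each row is the pose to reach, as a shift and turn from the pose measured when the call began; what a row does not reach only later rows make up. A row lasts 1/8 s, in which the tool goes at most 62.5 mm and 10.7 degrees, less where a joint would pass 70% of its speed; a pose out of reach is approached as far as the arm can. A call with a gripper value outside its range is refused whole. The fingers move at their own pace and stop on an object; the grip force is fixed at half the most. Time passes only in rows, so rows that repeat a pose let the fingers close. It gives the time, the measured TCP pose, the force and the opening at its end, in the units of the state.
- r.get_obs(): the state, without advancing time (a new reading comes with each control period).
- r.grab_frame(name): name is "side" or "top" or "wrist"; returns a dict with "pixels" (480x640x3 uint8, blue, green, red), "mtx" (3x3 intrinsics, pixels), "eye" and "rotation" of the camera in the world. Camera axes: x right, y up, looking along -z (the intrinsics and any distortion apply to the point x, -y, -z); pixel columns grow to the right and rows downward; lengths in mm; the calibration is good to about 2 mm. The wrist camera is an equidistant fisheye: a pixel r from the principal point sees the ray r / f radians off the axis. A picture is of the moment at which its call begins. There is no depth.
- r.finish_job(): hands the job in, once; it reports no verdict.
Trained networks look in a picture, given as the dict that the camera call returned (one of the last four; its "shot" number tells which), for a name from the list of things; names that differ only in an ending like _2 or _b are one class to them, and where a whole thing is asked for, a point or a joint stands for the part that bears it (a point fixed in the world has none). Each returns a list of dicts, best first, with "p" (0 to 1); they miss things now and then, are a little off and sometimes report something else, mostly with a low value. They report only what shows in the picture. A call takes as long as a camera call.
- r.outline_of(name, picture): "region" (480x640 bool, what is visible of it) and "point" ([column, row] in pixels, amid what is visible of it).
The state is a dict: "clock": time; "joint_positions": joint angles; "joint_velocities": joint speeds; "effort": joint torques, N m; "tool_pos": TCP position; "tool_rot": TCP orientation; "ft_force": force on the tool from outside, world axes, zero at the start; "wrist_torque": the same for the moment, N m; "gripper_width": opening from 0.0 (shut) to 1.0 (fully open).
Only numpy, scipy, OpenCV 4.12 (cv2) and the standard library are available. Lean on these libraries where they do the work, as an engineer would, in place of code of your own. Each camera call takes 0.05 s, during which the arm holds its last target.

TASK

Pick up the lid by its wooden bar, lower it into the mouth of the glaze mill jar so that its cross pin drops through the two slots, then press it gently down and turn it clockwise (seen from above) until its pins have climbed the hidden ramps and come up against the stop, so that the lid is drawn down fully tight. Feel for the stop and do not force anything, let go of the lid, and leave the other pottery things where they are.

Things in the scene. Friction and masses are not known exactly. Their poses are not given: they have to be found in the camera images.
- lid_grip (a point): Centre of the lid's wooden bar handle; all sizes in mm: 92 long (along x), 16 wide, 24 high, z up. It is carried 12 clear of the lid's disc by two posts of 10 diameter, 33 either side of the middle. Top of the disc (104 diameter, 8 thick) lies 24 below this point, the disc's underside 32 below. Lid about 0.35 kg; a half turn leaves it the same.
- lid: The aluminium lid: origin at the centre of its stub's underside, 53 mm below the bar's centre; x along bar and pin, z up. The stub (44 mm diameter, 21 mm high) is what it stands on; it goes into the jar's mouth. Pins, seal and stop loads on the jar must stay under 60 N in all: at the stop a twist of 0.6 to 0.9 N m is enough and 1.3 N m is forcing it, so turn the last part slowly.
- lid_pin (a point): Centre of the steel cross pin through the stub, 46.5 mm below the bar's centre: 8 mm diameter, 76 mm from end to end, parallel to the bar (along x). Its two ends pass the jar's slots.
- jar: White porcelain mill jar with metal neck, 120 mm diameter, fixed to the table by a flange (150 mm diameter). Origin at the centre of its underside, on the table; z up; x along the two slots. With the pin in the slots, the lid's disc first meets the free seal when the bar's centre is 169 mm above this origin; at the stop it is about 163.5 mm above it.
- jar_mouth (a point): Centre of the mouth at the neck's top face, 130 mm above the table. Hole 49 mm diameter, with a slot 13 mm wide to either side along the jar's +x and -x, reaching 41 mm from the axis, cut through the neck plate (5 mm thick).
- jar_seal (a point): Centre of the top of the black sprung rubber seal ring (86 to 100 mm diameter) when free, 137 mm above the table, on the jar's axis. It yields at 3.6 N, then 1.5 N per mm, 7 mm at most. Pressed down about 2 mm (a few N), the pin is below the neck plate and free to turn clockwise from above (from the slots' +x towards -y).
- jar_ramps (a point): Point on the jar's axis 123 mm above the table, amid two ramps hidden under the neck plate. They draw the lid 4 mm farther down (seal load 12 N, up to 0.4 N m of friction; the hand must follow down) to a flat seat and a stop. Set differently from jar to jar: the stop comes 43 to 77 degrees from the slots and must be felt (moment rises sharply). Friction then holds the lid.
- bowl: Loose white porcelain bowl, 120 mm diameter, 50 mm high; origin at the centre of its underside. Leave alone.
- brush: Loose wooden brush, 200 mm long, lying on the table along its x. Leave alone.
- cup: Loose terracotta cup, 72 mm diameter, 75 mm high; origin at the centre of its underside. Leave alone.
- dish: Loose small blue dish, 90 mm diameter, 18 mm high; origin at the centre of its underside. Leave alone.

How it is judged:
By the outcome, as a careful person would: the job done as asked, in the order asked, and still so for the second after the job is handed in, with the robot touching nothing.
It also fails if it takes over 72 s, if anything falls off the work surface, if the arm or the gripper's body presses on something with over 40 N, if the wrist force passes 120 N, or if a joint passes its speed limit or range.

## Working session

There is one attempt and no reset: what is moved stays moved. The work goes in short steps, Python scripts to look and compute and a shell command to move; the robot and the scene stay as the last step left them, time stands still between calls to the robot, and variables do not carry over. Pictures are saved under pics/ and viewed, and the job is handed in when it is done.

```bash
ls; mkdir -p pics; python3 - <<'E'
from workcell import r
import cv2
o=r.get_obs(); print(o)
for n in ["side","top","wrist"]:
    f=r.grab_frame(n); cv2.imwrite(f"pics/{n}0.png",f["pixels"]); print(n,f["mtx"],f["eye"],f["rotation"],[k for k in f])
    for q in ["lid","lid_grip","jar","jar_mouth","jar_seal"]:
        try:
            print(q,[(round(d["p"],2),d["point"],int(d["region"].sum())) for d in r.outline_of(q,f)][:3])
        except Exception as e: print(q,e)
E
```

```text
pics
{'clock': 0.0, 'joint_positions': array([ 1.13810724,  0.32181814, -0.07011773,  1.45167552,  0.0225863 ,
        1.37079219, -0.05691811]), 'joint_velocities': array([-0.00050506, -0.00104579, -0.0003875 ,  0.00024081,  0.0014179 ,
       -0.00080805, -0.00174058]), 'effort': array([-8.96834881e-04, -4.91289639e+01, -4.04193560e-01, -3.12528169e+01,
       -6.37866464e-02,  4.37572156e-02,  1.57159648e-04]), 'tool_pos': array([ 280.58538709, -585.7064055 ,  221.46465693]), 'tool_rot': array([-3.06171826e+00, -6.95646931e-01,  7.76452791e-04]), 'ft_force': array([-0.13211505,  0.72769901,  0.34075197]), 'wrist_torque': array([-0.0451734 ,  0.00093345, -0.04474262]), 'gripper_width': 0.9973374660961284}
side [[594.74154067   0.         323.98453164]
 [  0.         594.74154067 238.81762345]
 [  0.           0.           1.        ]] [174.40107018 816.14495649 933.80685122] [ 0.29173532 -1.08332002 -2.46373442] ['pixels', 'mtx', 'eye', 'rotation', 'shot']
lid [(0.68, [356.2, 311.7], 1740)]
lid_grip [(0.88, [359.8, 308.6], 1770), (0.71, [270.8, 419.5], 2097)]
jar [(0.62, [395.2, 24
[... 181 characters left out ...]
 [  0.           0.           1.        ]] [ 410.57944031    8.30947543 1494.72526879] [ 0.09866216 -0.12753837 -1.53904084] ['pixels', 'mtx', 'eye', 'rotation', 'shot']
lid [(0.66, [278.6, 274.5], 1133)]
lid_grip [(0.7, [275.5, 274.0], 1104), (0.45, [351.9, 273.9], 2308)]
jar [(0.93, [353.3, 275.0], 2298)]
jar_mouth [(0.82, [352.3, 275.9], 2216)]
jar_seal [(0.64, [350.1, 278.7], 2242)]
wrist [[371.64829954   0.         320.01843179]
 [  0.         371.64829954 243.38666196]
 [  0.           0.           1.        ]] [ 345.62769376 -554.15421557  383.19905215] [-0.23992591  0.15243914 -1.11774367] ['pixels', 'mtx', 'eye', 'rotation', 'shot']
lid []
lid_grip []
jar []
jar_mouth []
jar_seal []
```

View pics/side0.png

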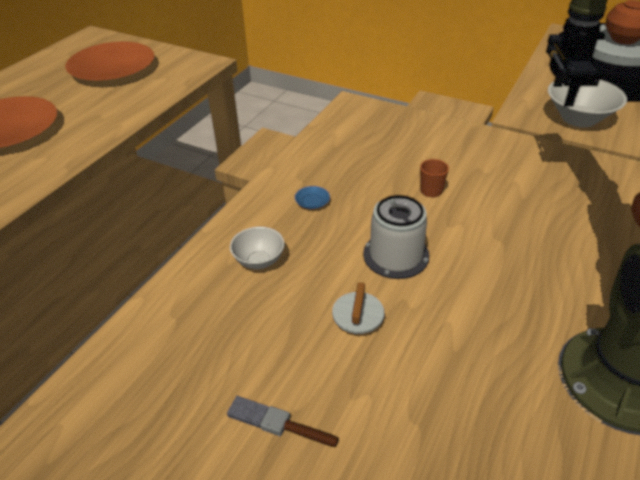

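View pics/top0.png

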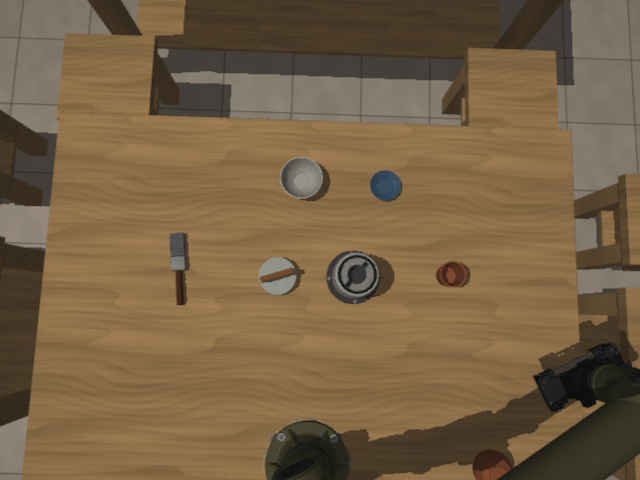

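View pics/wrist0.png

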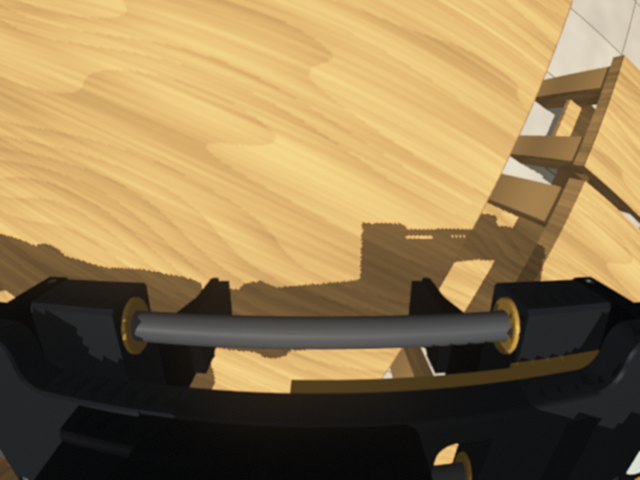

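The side view has the lid at (358,312) and the jar at (398,235). The top view has the lid at (279,275) and the jar at (355,276). Next I'll zoom in and triangulate.

```bash
cat > h.py <<'E'
import numpy as np, cv2
from scipy.spatial.transform import Rotation as R
def rayof(f,px):
    K=f["mtx"]; u=(px[0]-K[0,2])/K[0,0]; v=(px[1]-K[1,2])/K[1,1]
    if f.get("fish"):
        t=np.hypot(u,v); s=np.sin(t)/max(t,1e-9); d=np.array([u*s,-v*s,-np.cos(t)])
    else: d=np.array([u,-v,-1.])
    return np.array(f["eye"]), R.from_rotvec(f["rotation"]).apply(d)
def onz(f,px,z):
    e,d=rayof(f,px); return e+d*(z-e[2])/d[2]
def proj(f,P):
    P=np.atleast_2d(P); q=R.from_rotvec(f["rotation"]).inv().apply(P-np.array(f["eye"])); K=f["mtx"]
    x,y,z=q[:,0],-q[:,1],-q[:,2]
    if f.get("fish"):
        rr=np.hypot(x,y); t=np.arctan2(rr,z); s=t/np.maximum(rr,1e-9); return np.c_[K[0,0]*x*s+K[0,2],K[1,1]*y*s+K[1,2]]
    return np.c_[K[0,0]*x/z+K[0,2],K[1,1]*y/z+K[1,2]]
def grab(r,n):
    f=r.grab_frame(n); f["fish"]=(n=="wrist"); return f
E
python3 - <<'E'
from workcell import r
from h import *
T=grab(r,"top");S=grab(r,"side")
cv2.imwrite("pics/t1.png",cv2.resize(T["pixels"][235:325,240:400],None,fx=5,fy=5,interpolation=cv2.INTER_CUBIC))
cv2.imwrite("pics/s1.png",cv2.resize(S["pixels"][180:340,320:450],None,fx=3.7,fy=3.7,interpolation=cv2.INTER_CUBIC))
import pickle; pickle.dump((T,S),open("f.pkl","wb"))
for q,z in [("lid_grip",40),("jar",80)]:
    for f in (T,S):
        d=r.outline_of(q,f)[0]; print(q,d["point"],onz(f,d["point"],z))
E
```

```text
lid_grip [276.4, 274.9] [495.20445194  96.79497837  40.        ]
lid_grip [357.4, 312.2] [488.35006256 113.6629399   40.        ]
jar [352.2, 276.4] [ 494.63975733 -106.81176425   80.        ]
jar [394.8, 238.9] [490.80469552 -75.28030699  80.        ]
```

View pics/t1.png

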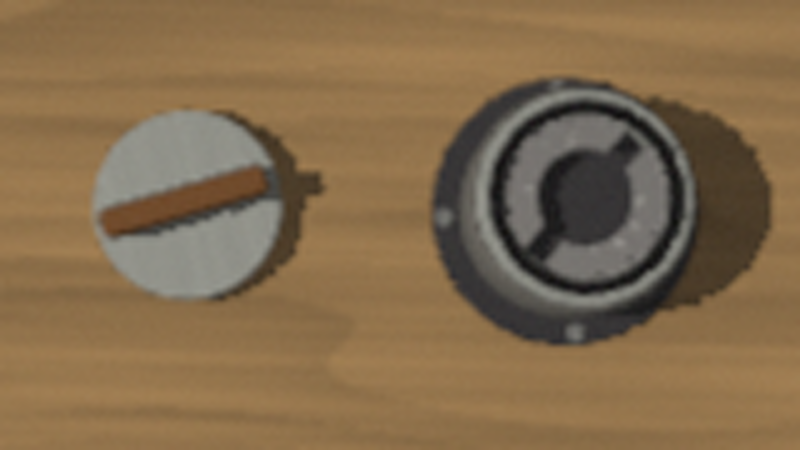

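View pics/s1.png

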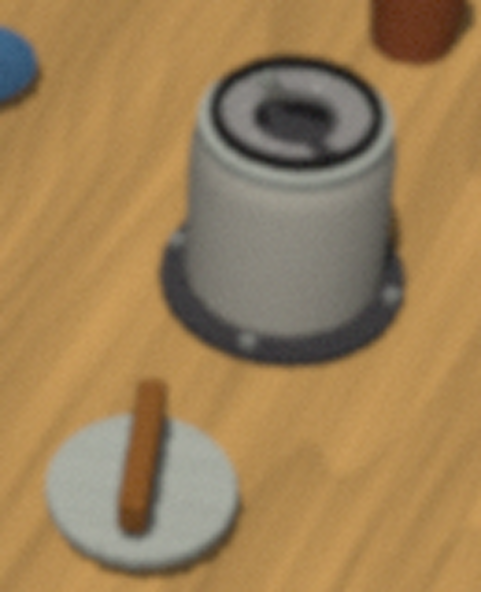

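```bash
python3 - <<'E'
from h import *; import pickle
T,S=pickle.load(open("f.pkl","rb"))
t=lambda x,y:(x/5+240-.4,y/5+235-.4)
s=lambda x,y:(x/3.7+320-.37,y/3.7+180-.37)
a,b=onz(T,t(103,222),65),onz(T,t(268,178),65); print("bar",a,b,(a+b)/2,np.linalg.norm(a-b),np.degrees(np.arctan2(*(b-a)[1::-1])))
print("disc",onz(T,t(188,204),29),onz(S,s(143,487),29))
a,b=onz(T,t(633,141),130),onz(T,t(537,254),130); print("slots",a,b,(a+b)/2,np.linalg.norm(a-b),np.degrees(np.arctan2(*(b-a)[1::-1])))
print("seal",onz(T,t(588,198),137),onz(S,s(298,112),137))
o=R.from_rotvec([-3.06171826e+00, -6.95646931e-01,7.76452791e-04]); print(o.as_matrix().round(3))
E
```

```text
bar [481.58131338 138.08420897  65.        ] [507.61520717  50.76372462  65.        ] [494.59826027  94.42396679  65.        ] 91.11877201110413 -73.3984773546853
disc [494.53761487  95.21859749  29.        ] [491.71265958 101.99309661  29.        ]
slots [ 527.61894073 -138.1755558   130.        ] [468.33695707 -89.85657889 130.        ] [ 497.9779489  -114.01606735  130.        ] 76.47925938261704 140.81754995581926
seal [ 497.21775912 -114.84369901  137.        ] [ 494.60609115 -104.36306619  137.        ]
[[ 0.902  0.432 -0.001]
 [ 0.432 -0.902  0.002]
 [-0.    -0.002 -1.   ]]
```

```bash
python3 -m jog '[[[0,0,6.75],[18,57,16],87],[[0,0,13.5],[36,114,32],87],[[0,0,20.25],[54,171,48],87],[[0,0,27],[72,228,64],87],[[0,0,33.75],[90,285,80],87]]'
python3 -m jog '[[[0,0,6.75],[18,57,0],87],[[0,0,13.5],[36,114,0],87],[[0,0,20.25],[54,171,0],87],[[0,0,27],[72,228,0],87],[[0,0,33.75],[90,285,0],87]]'
```

```text
clock: 1.82
tool_pos: [371.3, -299.3, 303.4]
tool_rot: [2.726, 1.56, 0.0]
ft_force: [1.3, 0.4, 1.0]
gripper_width: 1.0
clock: 2.45
tool_pos: [461.6, -12.4, 303.8]
tool_rot: [2.15, 2.287, 0.001]
ft_force: [0.4, -0.3, -0.2]
gripper_width: 1.005
```

```bash
python3 - <<'E'
from workcell import r
from h import *
f=grab(r,"wrist"); cv2.imwrite("pics/w1.png",f["pixels"]); print(f["eye"])
for q in ["lid","lid_grip","jar","jar_mouth"]:
    print(q,[(round(d["p"],2),d["point"],int(d["region"].sum())) for d in r.outline_of(q,f)][:3])
g=f["pixels"].copy()
def c(cx,cy,z,rad):
    a=np.linspace(0,2*np.pi,120);return np.c_[cx+rad*np.cos(a),cy+rad*np.sin(a),0*a+z]
for cc,col in [(c(494.5,95,29,52),(0,0,255)),(c(497.5,-114.5,137,50),(0,255,0)),(c(497.5,-114.5,130,24.5),(255,255,0))]:
    cv2.polylines(g,[proj(f,cc).astype(int)],True,col,1)
cv2.imwrite("pics/w1o.png",g)
import pickle; pickle.dump(f,open("w1.pkl","wb"))
E
```

```text
[455.76369883  61.12695747 464.27003151]
lid [(0.81, [354.0, 113.9], 6004)]
lid_grip [(0.78, [353.8, 115.0], 6018)]
jar [(0.66, [343.6, 277.1], 10130)]
jar_mouth [(0.91, [344.6, 278.6], 10131)]
```

View pics/w1o.png

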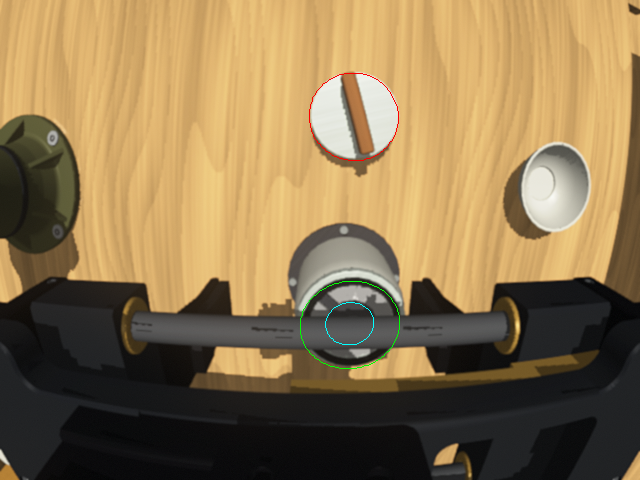

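The wrist view shows the lid at (354,116), which matches the red prediction. The jar's mouth, around (350,322), is partly hidden by the gripper. I'll refine the bar ends from this picture.

```bash
python3 - <<'E'
from h import *; import pickle
f=pickle.load(open("w1.pkl","rb"))
cv2.imwrite("pics/w1z.png",cv2.resize(f["pixels"][60:180,300:410],None,fx=5,fy=5,interpolation=cv2.INTER_CUBIC))
cv2.imwrite("pics/w1j.png",cv2.resize(f["pixels"][260:380,280:420],None,fx=5,fy=5,interpolation=cv2.INTER_CUBIC))
E
```

```text
(no output)
```

View pics/w1z.png

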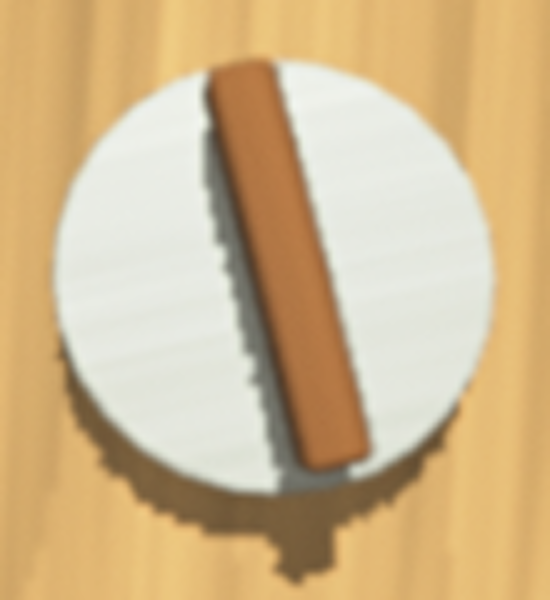

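View pics/w1j.png

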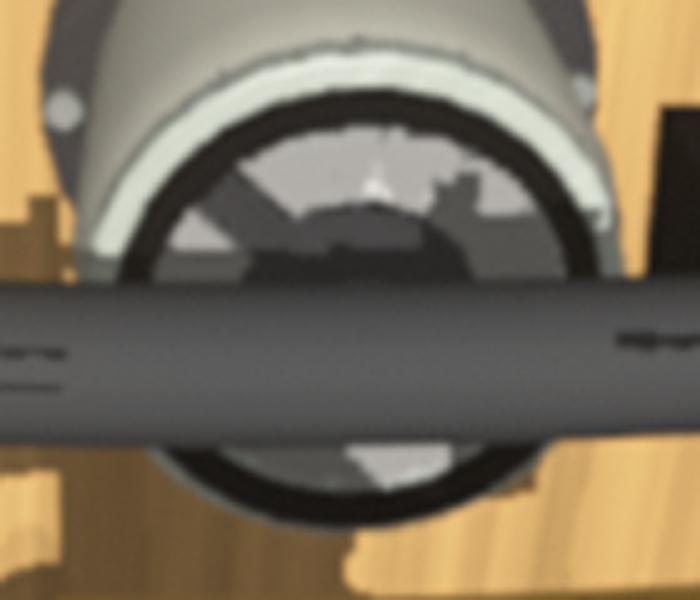

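```bash
python3 - <<'E'
from h import *; import pickle
f=pickle.load(open("w1.pkl","rb"))
z=lambda x,y:(x/5+300-.4,y/5+60-.4)
C=[onz(f,z(*p),65) for p in [(211,75),(273,62),(370,452),(305,468)]]
C=np.array(C); m=C.mean(0); d=(C[2]+C[3]-C[0]-C[1])/2
print("bar",m,np.linalg.norm(d),np.degrees(np.arctan2(d[1],d[0])), np.linalg.norm(C[1]-C[0]))
def circ(P):
    A=np.c_[2*P[:,:2],np.ones(len(P))]; s=np.linalg.lstsq(A,(P[:,:2]**2).sum(1),rcond=None)[0]
    return s[:2],np.sqrt(s[2]+s[0]**2+s[1]**2)
print("disc",circ(np.array([onz(f,z(*p),29) for p in [(54,265),(494,275),(280,492),(285,62),(115,115),(440,410),(125,430)]])))
j=lambda x,y:(x/5+280-.4,y/5+260-.4)
print("seal",circ(np.array([onz(f,j(*p),137) for p in [(118,278),(607,275),(360,88),(200,150),(523,145),(350,525),(158,446),(540,440)]])))
E
```

```text
bar [494.53590134  97.19523949  65.        ] 87.35294701383106 -72.780637185348 13.56181589197277
disc (array([494.3046421 ,  97.93241769]), np.float64(51.18765301074167))
seal (array([ 498.22852343, -110.01769051]), np.float64(49.10064924309108))
```

```bash
python3 -m jog '[[[0,0,9.4],[18,-28,0],87],[[0,0,18.8],[37,-57,0],87],[[0,0,28.2],[55,-86,0],87],[[0,0,37.6],[74,-114,0],87],[[0,0,47],[92,-143,0],87]]'
python3 -m jog '[[[0,0,0.2],[0,0,0],87],[[0,0,0.2],[0,0,0],87]]'
python3 - <<'E'
from workcell import r
from h import *
f=grab(r,"wrist"); cv2.imwrite("pics/w2.png",f["pixels"]); print(f["eye"])
import pickle; f["tool"]=r.get_obs(); pickle.dump(f,open("w2.pkl","wb")); print(f["tool"]["tool_pos"],f["tool"]["tool_rot"])
for q in ["jar","jar_mouth"]:
    print(q,[(round(d["p"],2),d["point"],int(d["region"].sum())) for d in r.outline_of(q,f)][:3])
E
```

```text
clock: 3.32
tool_pos: [552.8, -161.3, 303.0]
tool_rot: [1.065, 2.955, -0.001]
ft_force: [0.2, 0.1, 0.7]
gripper_width: 1.002
clock: 3.58
tool_pos: [552.0, -162.3, 302.6]
tool_rot: [-1.066, -2.955, 0.001]
ft_force: [-0.4, 0.3, 0.0]
gripper_width: 1.0
[ 494.97958932 -115.1755623   463.20674022]
[ 552.15151296 -161.30287569  302.95421374] [ 1.06300241e+00  2.95594095e+00 -5.91544024e-04]
jar [(0.91, [322.7, 143.7], 11924), (0.24, [452.4, 38.3], 5052)]
jar_mouth [(0.56, [323.5, 147.1], 11925)]
```

View pics/w2.png

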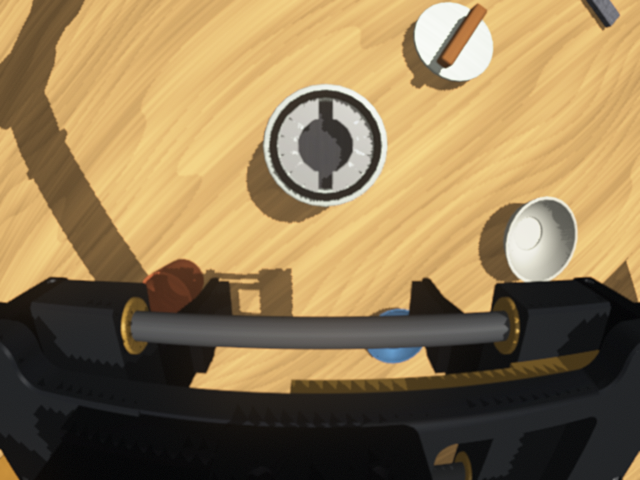

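The jar's mouth is at (326,146), with the slots running almost straight up the picture; the lid shows at (455,40).

```bash
python3 - <<'E'
from h import *; import pickle
f=pickle.load(open("w2.pkl","rb"))
cv2.imwrite("pics/w2z.png",cv2.resize(f["pixels"][80:210,260:392],None,fx=4.5,fy=4.5,interpolation=cv2.INTER_CUBIC))
cv2.imwrite("pics/w2l.png",cv2.resize(f["pixels"][0:90,405:505],None,fx=5,fy=5,interpolation=cv2.INTER_CUBIC))
E
```

```text
(no output)
```

View pics/w2z.png

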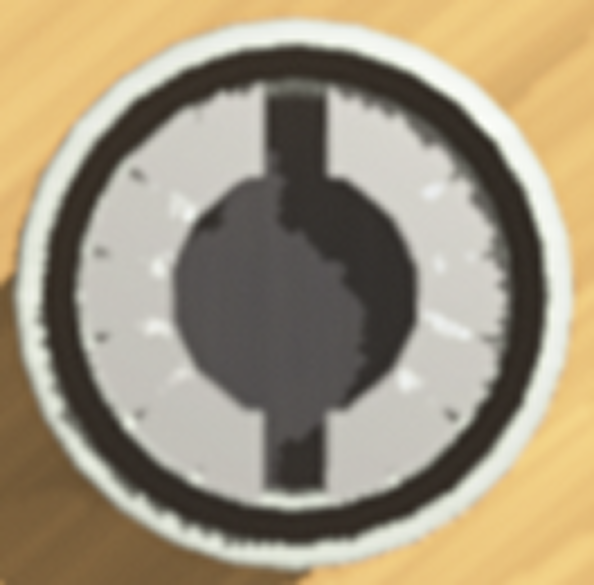

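View pics/w2l.png

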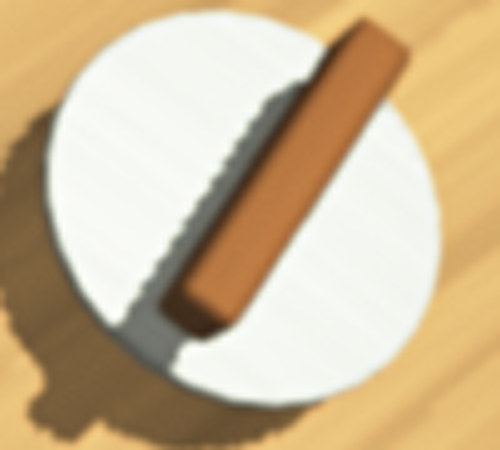

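```bash
python3 - <<'E'
from h import *; import pickle
f=pickle.load(open("w2.pkl","rb"))
k=4.5; off=(1-1/k)/2
z=lambda x,y:((x+.5)/k-.5+260,(y+.5)/k-.5+80)
l=lambda x,y:((x+.5)/5-.5+405,(y+.5)/5-.5)
def circ(P):
    A=np.c_[2*P[:,:2],np.ones(len(P))]; s=np.linalg.lstsq(A,(P[:,:2]**2).sum(1),rcond=None)[0]
    return s[:2],np.sqrt(s[2]+s[0]**2+s[1]**2)
O=lambda pts,h,g=z:np.array([onz(f,g(*p),h) for p in pts])
print("seal",circ(O([(42,295),(545,295),(295,45),(295,543)],137)))
print("hole",circ(O([(174,295),(416,295),(264,178),(327,178),(264,411),(327,411)],130)))
s=O([(296.3,100),(295.3,480)],130); d=s[0]-s[1]; print("slot",s,np.degrees(np.arctan2(d[1],d[0])))
C=O([(364,18),(410,52),(237,325),(185,288)],65,l); m=C.mean(0); d=(C[2]+C[3]-C[0]-C[1])/2
print("bar",m,np.linalg.norm(d),np.degrees(np.arctan2(d[1],d[0])))
print("disc",circ(O([(45,170),(440,235),(210,11),(280,405)],29,l)))
M=R.from_rotvec(f["tool"]["tool_rot"]).as_matrix(); print(M.round(3), np.degrees(np.arctan2(M[1,1],M[0,1])))
E
```

```text
seal (array([ 498.83429876, -112.66385877]), np.float64(48.89351566670134))
hole (array([ 499.12439152, -112.47904072]), np.float64(24.004425970056953))
slot [[ 469.30918656  -87.46334588  130.        ]
 [ 527.73762881 -136.13300952  130.        ]] 140.20641340482814
bar [495.08608062  96.21300522  65.        ] 87.74606443610486 -71.95867665226147
disc (array([495.12426458,  96.30114773]), np.float64(51.90772292081439))
[[-0.771  0.637  0.   ]
 [ 0.637  0.771 -0.   ]
 [-0.    -0.    -1.   ]] 50.441246668882684
```

```bash
python3 -m jog '[[[0,0,-6.6],[-11.4,51.7,0],87],[[0,0,-13.3],[-22.8,103.4,-20],87],[[0,0,-19.9],[-34.2,155.1,-50],87],[[0,0,-26.5],[-45.6,206.8,-80],87],[[0,0,-33.2],[-57,258.5,-110],87]]'
python3 -m jog '[[[0,0,0],[0,0,-20],87],[[0,0,0],[0,0,-40],87],[[0,0,0],[0,0,-60],87],[[0,0,0],[0,0,-60],87]]'
python3 - <<'E'
from workcell import r
from h import *
f=grab(r,"wrist"); cv2.imwrite("pics/w3.png",f["pixels"]); 
import pickle; f["tool"]=r.get_obs(); pickle.dump(f,open("w3.pkl","wb")); print(f["tool"]["tool_pos"],f["tool"]["tool_rot"])
M=R.from_rotvec(f["tool"]["tool_rot"]).as_matrix(); print(M.round(3), np.degrees(np.arctan2(M[1,1],M[0,1])))
E
```

```text
clock: 4.35
tool_pos: [494.5, 100.1, 193.1]
tool_rot: [1.863, 2.525, -0.001]
ft_force: [0.7, 0.4, -0.7]
gripper_width: 0.998
clock: 4.85
tool_pos: [492.9, 100.3, 132.2]
tool_rot: [1.863, 2.528, -0.004]
ft_force: [0.5, -0.1, 0.1]
gripper_width: 1.001
[493.8943295  100.44309893 133.22780101] [ 1.86257257e+00  2.52615380e+00 -2.19566312e-03]
[[-0.296  0.955  0.002]
 [ 0.955  0.296 -0.003]
 [-0.003  0.001 -1.   ]] 17.19620164446599
```

View pics/w3.png

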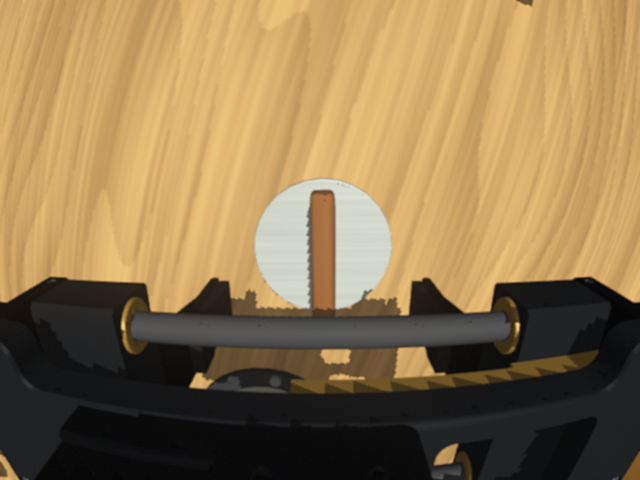

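```bash
python3 -m jog '[[[0,0,0],[0.5,-1.5,-25],87],[[0,0,0],[1,-3.3,-50],87],[[0,0,0],[1,-3.3,-75],87],[[0,0,0],[1,-3.3,-90],87],[[0,0,0],[1,-3.3,-96],87]]'
python3 -m jog '[[[0,0,0],[0,0,0],87],[[0,0,0],[0,0,0],87]]'
```

```text
clock: 5.52
tool_pos: [495.1, 97.3, 37.3]
tool_rot: [1.862, 2.526, -0.002]
ft_force: [-0.3, -0.1, -0.2]
gripper_width: 0.998
clock: 5.78
tool_pos: [495.8, 97.4, 38.2]
tool_rot: [1.862, 2.525, -0.0]
ft_force: [-0.4, 0.2, -0.3]
gripper_width: 1.0
```

```bash
python3 -m jog '[[[0,0,0],[0,0,-1.5],87],[[0,0,0],[0,0,-1.5],40],[[0,0,0],[0,0,-1.5],24],[[0,0,0],[0,0,-1.5],24],[[0,0,0],[0,0,-1.5],24]]'
python3 -m jog '[[[0,0,0],[0,0,0],10],[[0,0,0],[0,0,0],10],[[0,0,0],[0,0,0],10],[[0,0,0],[0,0,0],10],[[0,0,0],[0,0,0],10]]'
```

```text
clock: 6.4
tool_pos: [495.8, 97.4, 36.7]
tool_rot: [1.862, 2.525, -0.001]
ft_force: [1.3, -0.2, 1.0]
gripper_width: 0.629
clock: 7.02
tool_pos: [495.8, 97.4, 36.7]
tool_rot: [1.862, 2.525, -0.001]
ft_force: [0.1, -0.8, -0.5]
gripper_width: 0.181
```

```bash
python3 - <<'E'
from workcell import r
from h import *
f=grab(r,"wrist"); cv2.imwrite("pics/w4.png",f["pixels"]); 
import pickle; f["tool"]=r.get_obs(); pickle.dump(f,open("w4.pkl","wb")); print(f["tool"])
M=R.from_rotvec(f["tool"]["tool_rot"]).as_matrix(); print(M.round(3), np.degrees(np.arctan2(M[1,1],M[0,1])))
E
```

```text
{'clock': 7.075, 'joint_positions': array([ 0.3879473 ,  0.26264414, -0.70028184,  1.9885578 ,  0.21044865,
        0.95847544, -0.11675868]), 'joint_velocities': array([-8.95379481e-04, -5.53947244e-04,  6.85925199e-04, -5.93386398e-04,
       -4.75092712e-04,  2.21775676e-04, -1.77103508e-05]), 'effort': array([ 1.17429180e-02, -3.34389067e+01, -4.67496604e+00, -2.56252778e+01,
       -3.34249693e-02, -3.19984008e-02, -7.39873911e-03]), 'tool_pos': array([495.77406399,  97.45035635,  36.66147971]), 'tool_rot': array([ 1.86170192e+00,  2.52517485e+00, -5.57300304e-04]), 'ft_force': array([-0.27857369, -0.21763317, -0.57747905]), 'wrist_torque': array([ 0.02357059, -0.09595308,  0.0251277 ]), 'gripper_width': 0.1825670004874959}
[[-0.296  0.955  0.003]
 [ 0.955  0.296 -0.003]
 [-0.004  0.002 -1.   ]] 17.200757045350517
```

View pics/w4.png

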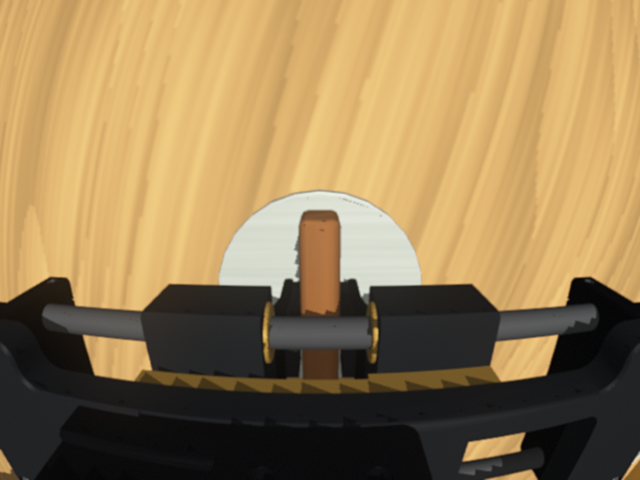

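Width is 15.9 mm, so the bar is held. Its far end is at (320,211) and the disc's edge at (320,190). Next I'll work out the offset along the bar.

```bash
python3 - <<'E'
from h import *; import pickle
f=pickle.load(open("w4.pkl","rb")); t=f["tool"]; M=R.from_rotvec(t["tool_rot"]).as_matrix(); p0=np.array(t["tool_pos"])
cv2.imwrite("pics/w4z.png",cv2.resize(f["pixels"][180:300,210:430],None,fx=3.6,fy=3.6,interpolation=cv2.INTER_CUBIC))
g=f["pixels"].copy()
# overlay lid model at offset 0 along tool x
for dx,col in [(-3,(255,0,0)),(0,(0,0,255)),(3,(0,160,0))]:
    a=np.linspace(0,2*np.pi,400); ux=M[:,0]*[1,1,0]; uy=M[:,1]*[1,1,0]; c=np.array([p0[0],p0[1],0])+ux*dx
    for P in [c+52*np.outer(np.cos(a),ux)+52*np.outer(np.sin(a),uy)+[0,0,29], np.array([c+sx*46*ux+sy*8*uy+[0,0,65] for sx,sy in [(1,1),(1,-1),(-1,-1),(-1,1)]])]:
        cv2.polylines(g,[np.round(proj(f,P)*8).astype(np.int32)],True,col,1,shift=3)
cv2.imwrite("pics/w4o.png",cv2.resize(g[180:300,210:430],None,fx=3.6,fy=3.6,interpolation=cv2.INTER_NEAREST))
E
```

```text
(no output)
```

View pics/w4o.png

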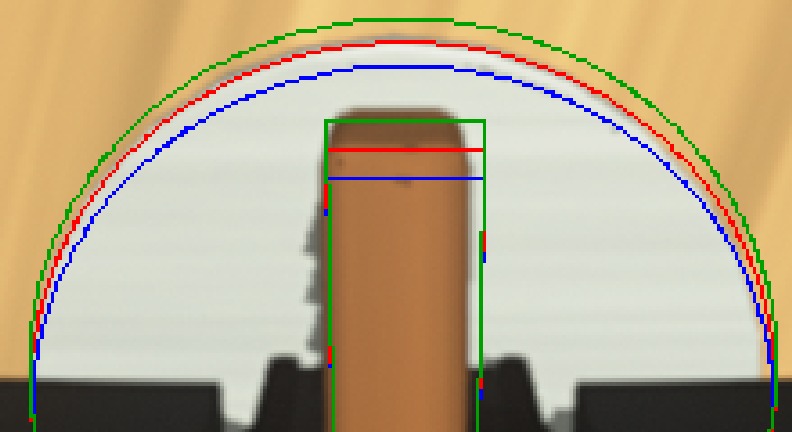

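```bash
python3 -m jog '[[[0,0,0],[0,0,8],10],[[0,0,0],[0,0,25],10],[[0,0,0],[0,0,55],10],[[0,0,0],[0,0,90],10],[[0,0,0],[0,0,125],10]]'
python3 -m jog '[[[0,0,0],[0,0,30],10],[[0,0,0],[0,0,55],10],[[0,0,0],[0,0,55],10]]'
python3 - <<'E'
from workcell import r
print(r.get_obs())
E
```

```text
clock: 7.7
tool_pos: [495.6, 97.7, 163.7]
tool_rot: [1.861, 2.525, 0.0]
ft_force: [0.8, 0.3, -3.3]
gripper_width: 0.179
clock: 8.07
tool_pos: [496.9, 98.2, 221.4]
tool_rot: [1.858, 2.522, 0.005]
ft_force: [-0.6, 0.3, -3.5]
gripper_width: 0.178
{'clock': 8.075, 'joint_positions': array([ 0.46394912,  0.04444941, -0.72799569,  1.7868315 ,  0.03606684,
        1.3136729 ,  0.02843721]), 'joint_velocities': array([-0.00409831,  0.03113781,  0.00424116,  0.05735544,  0.00919534,
       -0.0196656 , -0.00805121]), 'effort': array([  0.13000367, -28.45560551,  -0.88125966, -33.59443903,
        -0.05346348,   0.23067808,   0.04841081]), 'tool_pos': array([496.9365872 ,  98.21640935, 221.35078733]), 'tool_rot': array([1.8579385 , 2.52192629, 0.00468571]), 'ft_force': array([-0.56385636,  0.29230077, -3.51084341]), 'wrist_torque': array([ 0.04151131, -0.13563876,  0.00536782]), 'gripper_width': 0.17798348794958038}
```

```bash
python3 -m jog '[[[0,0,5],[0.5,-30,0],10],[[0,0,13],[1,-80,0],10],[[0,0,21],[1.5,-130,0],10],[[0,0,28],[2.5,-180,0],10],[[0,0,33.2],[2.8,-209.4,0],10]]'
python3 -m jog '[[[0,0,0],[0,0,0],10],[[0,0,0],[0,0,0],10]]'
python3 - <<'E'
from workcell import r
from h import *
f=grab(r,"wrist"); cv2.imwrite("pics/w5.png",f["pixels"]); 
s=grab(r,"side"); cv2.imwrite("pics/s5.png",cv2.resize(s["pixels"][120:300,300:500],None,fx=3,fy=3,interpolation=cv2.INTER_CUBIC)); 
import pickle; f["tool"]=r.get_obs(); pickle.dump((f,s),open("w5.pkl","wb"))
t=f["tool"];print(t["tool_pos"],t["ft_force"],t["wrist_torque"])
M=R.from_rotvec(f["tool"]["tool_rot"]).as_matrix(); print(M.round(3), np.degrees(np.arctan2(M[1,1],M[0,1])))
E
```

```text
clock: 8.7
tool_pos: [498.3, -114.2, 219.9]
tool_rot: [1.061, 2.951, 0.007]
ft_force: [0.4, 2.1, -3.4]
gripper_width: 0.181
clock: 8.95
tool_pos: [497.7, -113.2, 218.8]
tool_rot: [1.062, 2.953, 0.008]
ft_force: [0.6, 1.9, -4.3]
gripper_width: 0.176
[ 498.24572146 -112.44973982  219.43398149] [ 0.23330891 -0.2128916  -3.52781445] [ 0.04427477 -0.14292822  0.00085868]
[[-0.772  0.635  0.006]
 [ 0.635  0.772  0.003]
 [-0.003  0.006 -1.   ]] 50.551791345149766
```

View pics/w5.png

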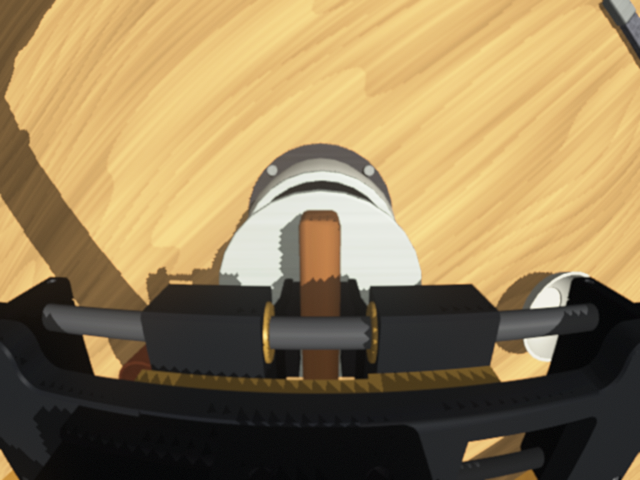

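View pics/s5.png

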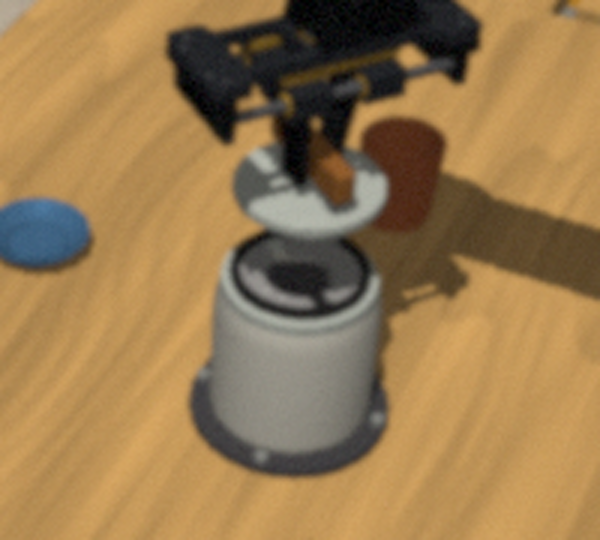

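```bash
python3 -m jog '[[[-0.17,0.34,0],[1.7,1.6,-10],10],[[-0.17,0.34,0],[1.7,1.6,-25],10],[[-0.17,0.34,0],[1.7,1.6,-40],10],[[-0.17,0.34,0],[1.7,1.6,-40],10],[[-0.17,0.34,0],[1.7,1.6,-40],10]]'
python3 - <<'E'
from workcell import r
from h import *
for i in range(3):
    f=grab(r,"wrist"); t=r.get_obs();print(t["tool_pos"],t["ft_force"])
cv2.imwrite("pics/w6.png",f["pixels"])
s=grab(r,"side"); cv2.imwrite("pics/s6.png",cv2.resize(s["pixels"][120:300,300:500],None,fx=3,fy=3,interpolation=cv2.INTER_CUBIC)); 
M=R.from_rotvec(t["tool_rot"]).as_matrix(); print(M.round(3), np.degrees(np.arctan2(M[1,1],M[0,1])))
# overlay: jar flange (r75 z~?), neck with jar at estimate
g=f["pixels"].copy()
for cx,cy,col in [(499.7,-111.2,(0,0,255))]:
    ex=np.array([.637,.771,0])*-1.2  # camera bias
    a=np.linspace(0,2*np.pi,300)
    for rad,z in [(75,0),(75,8),(60,125),(50,137)]:
        P=np.c_[cx+ex[0]+rad*np.cos(a),cy+ex[1]+rad*np.sin(a),0*a+z]; cv2.polylines(g,[np.round(proj(f,P)).astype(int)],True,col,1)
cv2.imwrite("pics/w6o.png",cv2.resize(g[120:300,200:440],None,fx=3.3,fy=3.3,interpolation=cv2.INTER_CUBIC))
E
```

```text
clock: 9.68
tool_pos: [500.1, -110.9, 179.5]
tool_rot: [1.06, 2.957, 0.001]
ft_force: [0.2, -0.7, -3.1]
gripper_width: 0.178
[ 500.32064638 -110.99308212  179.84575446] [ 0.99055111 -0.25114336 -2.9367038 ]
[ 500.37550789 -111.01108906  180.00388388] [ 0.49067289  0.24221916 -3.19724767]
[ 500.38783219 -110.9975733   180.04318059] [ 0.11115582  0.39166584 -4.64139333]
[[-0.772  0.636  0.001]
 [ 0.636  0.772 -0.   ]
 [-0.001  0.001 -1.   ]] 50.53992860358991
```

View pics/w6o.png

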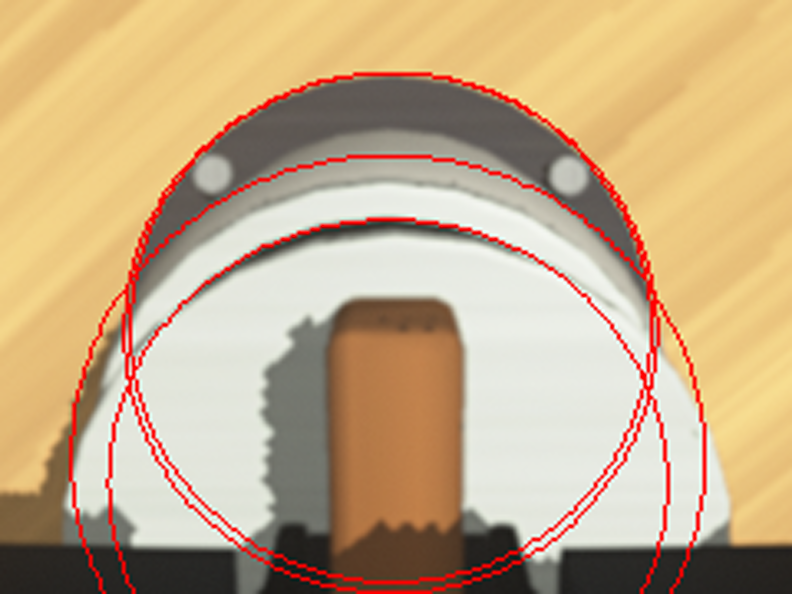

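View pics/s6.png

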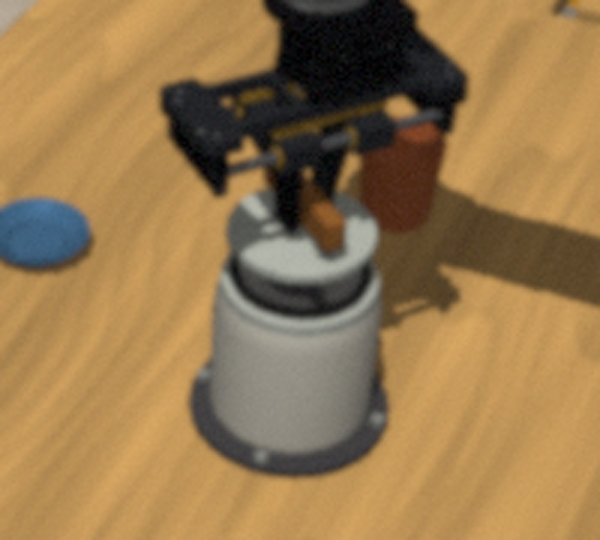

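```bash
python3 -m jog '[[[0,0,0],[-0.6,-0.2,-5],10],[[0,0,0],[-0.6,-0.2,-9],10],[[0,0,0],[-0.6,-0.2,-11],10],[[0,0,0],[-0.6,-0.2,-12.5],10],[[0,0,0],[-0.6,-0.2,-13.5],10]]'
python3 -m jog '[[[0,0,0],[0,0,-1],10],[[0,0,0],[0,0,-2],10]]'
python3 -m jog '[[[0,0,0],[0,0,-1],10],[[0,0,0],[0,0,-2],10]]'
```

```text
clock: 10.5
tool_pos: [499.7, -111.2, 166.4]
tool_rot: [1.06, 2.956, 0.0]
ft_force: [0.1, -0.6, -4.0]
gripper_width: 0.181
clock: 10.75
tool_pos: [499.8, -111.2, 164.4]
tool_rot: [1.06, 2.956, 0.0]
ft_force: [-0.2, 1.2, -3.9]
gripper_width: 0.178
clock: 11.0
tool_pos: [499.8, -111.2, 162.4]
tool_rot: [1.06, 2.956, 0.0]
ft_force: [-0.0, -0.0, -3.9]
gripper_width: 0.183
```

```bash
python3 -m jog '[[[0,0,0],[0,0,-1],10],[[0,0,0],[0,0,-2],10],[[0,0,0],[0,0,-3],10]]'
python3 -m jog '[[[0,0,0],[0,0,-1],10],[[0,0,0],[0,0,-2],10],[[0,0,0],[0,0,-3],10]]'
python3 -m jog '[[[0,0,0],[0,0,-1],10],[[0,0,0],[0,0,-2],10],[[0,0,0],[0,0,-3],10]]'
python3 -c "
from workcell import r
t=r.get_obs();print(t['ft_force'],t['wrist_torque'])"
```

```text
clock: 11.38
tool_pos: [499.8, -111.2, 159.3]
tool_rot: [1.06, 2.956, 0.0]
ft_force: [0.5, 0.0, -3.8]
gripper_width: 0.179
clock: 11.75
tool_pos: [499.8, -111.2, 156.2]
tool_rot: [1.06, 2.956, 0.001]
ft_force: [-0.3, 0.5, -3.7]
gripper_width: 0.181
clock: 12.12
tool_pos: [499.8, -111.2, 153.2]
tool_rot: [1.06, 2.956, 0.001]
ft_force: [-0.0, -0.1, -3.2]
gripper_width: 0.178
[-0.01983581 -0.08752047 -3.17661645] [ 0.04466047 -0.14144367  0.03523194]
```

```bash
python3 -m jog '[[[0,0,0],[0,0,-1],10],[[0,0,0],[0,0,-1],10]]'
python3 -m jog '[[[0,0,0],[0,0,-0.8],10],[[0,0,0],[0,0,-1.5],10],[[0,0,0],[0,0,-1.5],10]]'
python3 -c "
from workcell import r
t=r.get_obs();print(t['tool_pos'],t['ft_force'],t['wrist_torque'])"
```

```text
clock: 12.38
tool_pos: [499.8, -111.2, 152.5]
tool_rot: [1.06, 2.956, 0.0]
ft_force: [-1.5, 0.1, -1.1]
gripper_width: 0.182
clock: 12.75
tool_pos: [499.8, -111.2, 151.2]
tool_rot: [1.06, 2.956, 0.0]
ft_force: [-2.3, 0.5, 1.3]
gripper_width: 0.182
[ 499.79604446 -111.17763012  151.22424509] [-2.30738102  0.5227062   1.29410258] [0.15931198 0.35415544 0.01782611]
```

```bash
python3 -m jog '[[[0,0,0],[0,0,-0.7],10],[[0,0,0],[0,0,-1.3],10],[[0,0,0],[0,0,-1.3],10]]'
python3 -c "
from workcell import r
t=r.get_obs();print(t['tool_pos'],t['ft_force'],t['wrist_torque'])"
```

```text
clock: 13.12
tool_pos: [499.8, -111.2, 150.1]
tool_rot: [1.06, 2.956, 0.0]
ft_force: [-2.8, 0.6, 3.7]
gripper_width: 0.181
[ 499.8351484  -111.15844481  150.09664762] [-2.75339474  0.57421876  3.6913991 ] [ 0.16436677  0.45877676 -0.00757227]
```

```bash
python3 -m jog '[[[0,0,-2],[-0.3,0,0],10],[[0,0,-4],[-0.3,0,0],10],[[0,0,-6],[-0.3,0,0],10]]'
python3 -c "
from workcell import r
t=r.get_obs();print(t['tool_pos'],t['ft_force'],t['wrist_torque'])"
python3 -m jog '[[[0,0,-2],[0,0,0],10],[[0,0,-4],[0,0,0],10],[[0,0,-6],[0,0,0],10]]'
python3 -c "
from workcell import r
t=r.get_obs();print(t['tool_pos'],t['ft_force'],t['wrist_torque'])"
```

```text
clock: 13.5
tool_pos: [500.4, -111.3, 150.5]
tool_rot: [1.216, 2.893, 0.0]
ft_force: [0.5, -0.3, 3.8]
gripper_width: 0.179
[ 500.35153398 -111.30975336  150.4633447 ] [ 0.54377347 -0.3213292   3.76208048] [ 0.01764675 -0.24428166  0.15950974]
clock: 13.88
tool_pos: [500.6, -111.3, 150.5]
tool_rot: [1.368, 2.824, 0.0]
ft_force: [-0.4, -0.4, 2.1]
gripper_width: 0.182
[ 500.55370899 -111.31844475  150.53813855] [-0.39495833 -0.35851948  2.10406941] [ 0.01100706 -0.19237407  0.21967165]
```

```bash
python3 -m jog '[[[0,0,-2],[0,0,-0.2],10],[[0,0,-4],[0,0,-0.4],10],[[0,0,-6],[0,0,-0.6],10]]'
python3 -c "
from workcell import r
t=r.get_obs();print(t['tool_pos'],t['ft_force'],t['wrist_torque'])"
python3 -m jog '[[[0,0,-2],[0,0,-0.2],10],[[0,0,-4],[0,0,-0.4],10]]'
python3 -c "
from workcell import r
t=r.get_obs();print(t['tool_pos'],t['ft_force'],t['wrist_torque'])"
```

```text
clock: 14.25
tool_pos: [500.6, -111.4, 150.0]
tool_rot: [1.517, 2.746, -0.0]
ft_force: [0.5, -0.7, 2.5]
gripper_width: 0.182
[ 500.57719666 -111.35388882  149.97207255] [ 0.52744195 -0.7047933   2.4994508 ] [-0.03262698 -0.10365187  0.19309179]
clock: 14.5
tool_pos: [500.7, -111.4, 149.7]
tool_rot: [1.615, 2.689, -0.0]
ft_force: [-0.6, 0.4, 4.2]
gripper_width: 0.181
[ 500.72233056 -111.37954336  149.7233304 ] [-0.61076723  0.42611606  4.18017734] [-0.00832535 -0.1209606   0.153208  ]
```

```bash
cat > st.py <<'E'
from workcell import r
from h import *
t=r.get_obs();v=np.array(t["tool_rot"]);M=R.from_rotvec(v).as_matrix()
print("turned",round(140.5-np.degrees(np.arctan2(M[1,0],M[0,0])),2),"pos",np.round(t['tool_pos'],2),"F",np.round(t['ft_force'],2),"T",np.round(t['wrist_torque'],3))
E
for i in 1; do python3 -m jog '[[[0,0,-2],[0,0,-0.2],10],[[0,0,-4],[0,0,-0.4],10]]' >/dev/null; done; python3 st.py
python3 -m jog '[[[0,0,-2],[0,0,-0.2],10],[[0,0,-4],[0,0,-0.4],10]]' >/dev/null; python3 st.py
```

```text
turned 26.61 pos [ 500.84 -111.39  149.44] F [-0.57  0.49  4.01] T [-0.048 -0.076  0.253]
turned 30.75 pos [ 500.93 -111.44  149.11] F [-0.92 -0.68  4.64] T [-0.02  -0.108  0.201]
```

```bash
python3 -m jog '[[[0,0,-2],[0,0,-0.2],10],[[0,0,-4],[0,0,-0.4],10]]' >/dev/null; python3 st.py
python3 -m jog '[[[0,0,-1.5],[0,0,-0.2],10],[[0,0,-3],[0,0,-0.4],10]]' >/dev/null; python3 st.py
```

```text
turned 34.88 pos [ 501.02 -111.41  148.83] F [0.46 0.22 5.49] T [-0.054 -0.143  0.185]
turned 37.99 pos [ 501.14 -111.45  148.58] F [-0.47  0.25  5.39] T [-0.019 -0.01   0.285]
```

```bash
python3 -m jog '[[[0,0,-1.5],[0,0,-0.1],10],[[0,0,-3],[0,0,-0.2],10]]' >/dev/null; python3 st.py
python3 -m jog '[[[0,0,-1.5],[0,0,-0.1],10],[[0,0,-3],[0,0,-0.2],10]]' >/dev/null; python3 st.py
```

```text
turned 41.1 pos [ 501.27 -111.47  148.55] F [-0.37  0.26  5.49] T [-0.06  -0.057  0.234]
turned 44.22 pos [ 501.39 -111.52  148.55] F [ 0.31 -0.04  5.53] T [ 0.066 -0.014  0.243]
```

```bash
python3 -m jog '[[[0,0,-1],[0,0,-0.2],10],[[0,0,-2],[0,0,-0.4],10]]' >/dev/null; python3 st.py
python3 -m jog '[[[0,0,-1],[0,0,-0.2],10],[[0,0,-2],[0,0,-0.4],10]]' >/dev/null; python3 st.py
python3 -m jog '[[[0,0,-1],[0,0,-0.2],10],[[0,0,-2],[0,0,-0.4],10]]' >/dev/null; python3 st.py
```

```text
turned 46.32 pos [ 501.5  -111.54  148.36] F [ 0.16 -0.1   5.82] T [0.043 0.031 0.267]
turned 48.42 pos [ 501.62 -111.58  148.21] F [-0.2   0.03  5.64] T [-0.003  0.043  0.201]
turned 50.51 pos [ 501.74 -111.64  148.1 ] F [-0.47 -0.66  6.16] T [0.013 0.024 0.258]
```

```bash
python3 -m jog '[[[0,0,-1],[-0.4,0,-0.2],10],[[0,0,-2],[-0.8,0.1,-0.5],10]]' >/dev/null; python3 st.py
python3 -m jog '[[[0,0,-1],[-0.3,0,-0.2],10],[[0,0,-2],[-0.5,0.1,-0.5],10]]' >/dev/null; python3 st.py
```

```text
turned 52.61 pos [ 501.62 -111.6   148.12] F [ 1.45 -0.48  7.41] T [ 0.012 -0.177  0.234]
turned 54.71 pos [ 501.56 -111.61  148.07] F [0.54 0.51 6.07] T [ 0.001 -0.038  0.245]
```

```bash
python3 -m jog '[[[0,0,-1],[0,0,-0.2],10],[[0,0,-2],[-0.2,0.1,-0.5],10]]' >/dev/null; python3 st.py
python3 -m jog '[[[0,0,-1],[0,0,-0.2],10],[[0,0,-2],[-0.2,0.1,-0.5],10]]' >/dev/null; python3 st.py
python3 -m jog '[[[0,0,-1],[0,0,-0.2],10],[[0,0,-2],[-0.2,0.1,-0.5],10]]' >/dev/null; python3 st.py
```

```text
turned 56.81 pos [ 501.62 -111.59  147.91] F [-0.09 -0.47  5.86] T [-0.026  0.073  0.204]
turned 58.91 pos [ 501.7  -111.58  147.83] F [-0.03 -0.38  6.59] T [0.008 0.073 0.193]
turned 61.02 pos [ 501.77 -111.65  147.79] F [0.88 0.13 6.45] T [-0.007  0.192  0.249]
```

```bash
python3 -m jog '[[[0,0,-1],[-0.2,0,-0.3],10],[[0,0,-2],[-0.3,0.1,-0.7],10]]' >/dev/null; python3 st.py
python3 -m jog '[[[0,0,-1],[-0.2,0,-0.3],10],[[0,0,-2],[-0.3,0.1,-0.7],10]]' >/dev/null; python3 st.py
python3 -m jog '[[[0,0,-1],[-0.2,0,-0.3],10],[[0,0,-2],[-0.3,0.1,-0.7],10]]' >/dev/null; python3 st.py
```

```text
turned 63.13 pos [ 501.75 -111.66  147.57] F [-0.04 -0.1   7.59] T [0.067 0.155 0.233]
turned 65.24 pos [ 501.69 -111.73  147.35] F [-0.2   0.01  7.17] T [0.017 0.105 0.232]
turned 67.35 pos [ 501.59 -111.82  147.12] F [ 0.53 -0.42  7.94] T [0.049 0.212 0.197]
```

```bash
python3 -m jog '[[[0,0,-0.8],[-0.1,0,-0.2],10],[[0,0,-1.5],[-0.2,0.1,-0.4],10]]' >/dev/null; python3 st.py
python3 -m jog '[[[0,0,-0.8],[-0.1,0,-0.2],10],[[0,0,-1.5],[-0.2,0.1,-0.4],10]]' >/dev/null; python3 st.py
python3 -m jog '[[[0,0,-0.8],[-0.1,0,-0.1],10],[[0,0,-1.5],[-0.2,0.1,-0.3],10]]' >/dev/null; python3 st.py
```

```text
turned 68.95 pos [ 501.55 -111.84  147.2 ] F [-0.88 -0.77  7.14] T [0.015 0.262 0.266]
turned 70.55 pos [ 501.41 -111.89  147.18] F [-1.19 -1.35  6.78] T [0.078 0.281 0.194]
turned 72.14 pos [ 501.3  -111.89  147.22] F [-0.44 -2.32  6.67] T [0.07  0.249 0.265]
```

```bash
python3 -m jog '[[[0,0,-0.8],[-0.1,0,-0.1],10],[[0,0,-1.5],[-0.1,0.2,-0.3],10]]' >/dev/null; python3 st.py
python3 -m jog '[[[0,0,-0.8],[-0.1,0,-0.1],10],[[0,0,-1.5],[0,0.2,-0.3],10]]' >/dev/null; python3 st.py
python3 - <<'E'
from workcell import r
from h import *
f=grab(r,"wrist"); cv2.imwrite("pics/w7.png",f["pixels"])
s=grab(r,"side"); cv2.imwrite("pics/s7.png",cv2.resize(s["pixels"][120:300,300:500],None,fx=3,fy=3,interpolation=cv2.INTER_CUBIC))
E
```

```text
turned 73.73 pos [ 501.09 -111.76  147.18] F [-1.39 -0.23  7.99] T [0.12  0.362 0.303]
turned 75.28 pos [ 500.92 -111.64  147.16] F [-1.78 -0.55  7.86] T [0.068 0.432 0.57 ]
```

View pics/w7.png

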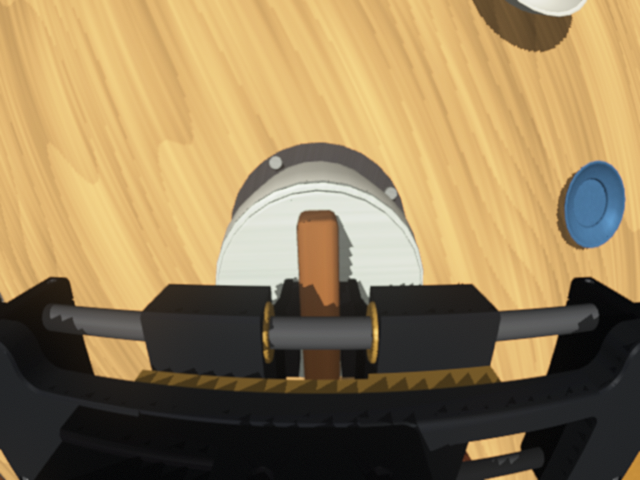

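View pics/s7.png

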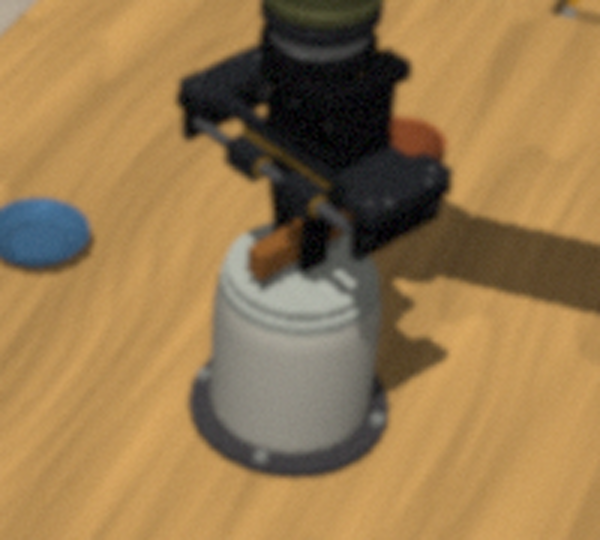

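The pictures show the bar still straight in the jaws at column 320 and the lid flat and level on the jar. The moment has started rising sharply, which should be the stop, so I'll use small nudges.

```bash
python3 -m jog '[[[0,0,-0.3],[0.1,0,0],10],[[0,0,-0.4],[0.1,0,0],10]]' >/dev/null; python3 st.py
python3 -m jog '[[[0,0,-0.3],[0.1,0,0],10]]' >/dev/null; python3 st.py
```

```text
turned 75.67 pos [ 500.9  -111.65  147.22] F [-0.53 -0.94  4.85] T [0.028 0.218 0.587]
turned 75.97 pos [ 500.88 -111.65  147.21] F [-0.64 -0.23  6.14] T [0.08  0.204 0.682]
```

```bash
python3 -m jog '[[[0,0,-0.3],[0,0,0],10],[[0,0,-0.3],[0,0,0],10]]' >/dev/null; python3 st.py; sleep 0.1
python3 -m jog '[[[0,0,0],[0,0,0],10]]' >/dev/null; python3 st.py
```

```text
turned 76.26 pos [ 500.86 -111.65  147.23] F [ 0.38 -0.76  4.73] T [0.032 0.088 0.703]
turned 76.25 pos [ 500.85 -111.64  147.23] F [-0.14 -0.67  5.53] T [0.041 0.086 0.734]
```

```bash
python3 -m jog '[[[0,0,-0.2],[0,0,0],10],[[0,0,-0.2],[0,0,0],10]]' >/dev/null; python3 st.py
python3 -m jog '[[[0,0,-0.2],[0,0,0],40],[[0,0,-0.2],[0,0,0],40],[[0,0,-0.2],[0,0,0],40],[[0,0,-0.2],[0,0,0],40]]'; python3 st.py
```

```text
turned 76.44 pos [ 500.86 -111.62  147.22] F [-0.33 -0.05  4.88] T [0.035 0.176 0.722]
clock: 21.6
tool_pos: [500.6, -111.6, 147.0]
tool_rot: [2.656, 1.654, -0.004]
ft_force: [0.6, -0.7, -0.1]
gripper_width: 0.452
turned 76.66 pos [ 500.64 -111.64  146.95] F [ 0.62 -0.71 -0.08] T [-0.059 -0.06   0.002]
```

```bash
python3 -m jog '[[[0,0,0],[0,0,5],50],[[0,0,0],[0,0,15],60],[[0,0,0],[0,0,35],60],[[0,0,0],[0,0,65],60],[[0,0,0],[0,0,95],60]]'
python3 -m jog '[[[0,0,0],[-10,-60,20],60],[[0,0,0],[-10,-60,20],60],[[0,0,0],[-10,-60,20],60]]'
python3 - <<'E'
from workcell import r
from h import *
f=grab(r,"wrist"); cv2.imwrite("pics/w8.png",f["pixels"])
t=grab(r,"top")
s=grab(r,"side"); cv2.imwrite("pics/s8.png",cv2.resize(s["pixels"][120:300,300:500],None,fx=3,fy=3,interpolation=cv2.INTER_CUBIC))
cv2.imwrite("pics/t8.png",t["pixels"])
import pickle; pickle.dump((f,s,t,r.get_obs()),open("w8.pkl","wb"))
E
python3 st.py
```

```text
clock: 22.22
tool_pos: [500.7, -111.6, 243.7]
tool_rot: [2.655, 1.654, -0.003]
ft_force: [0.4, 0.2, -0.4]
gripper_width: 0.687
clock: 22.6
tool_pos: [490.8, -171.6, 264.2]
tool_rot: [2.656, 1.653, -0.002]
ft_force: [0.3, 0.6, -0.5]
gripper_width: 0.689
turned 76.54 pos [ 490.81 -170.17  263.38] F [0.29 0.19 1.1 ] T [ 0.001 -0.039  0.075]
```

View pics/w8.png

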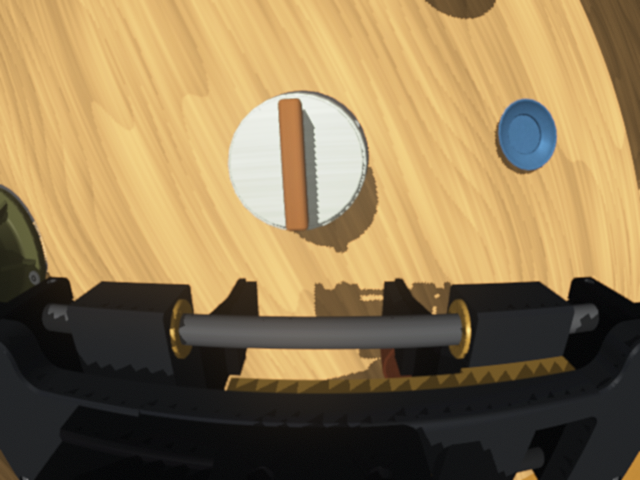

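View pics/s8.png

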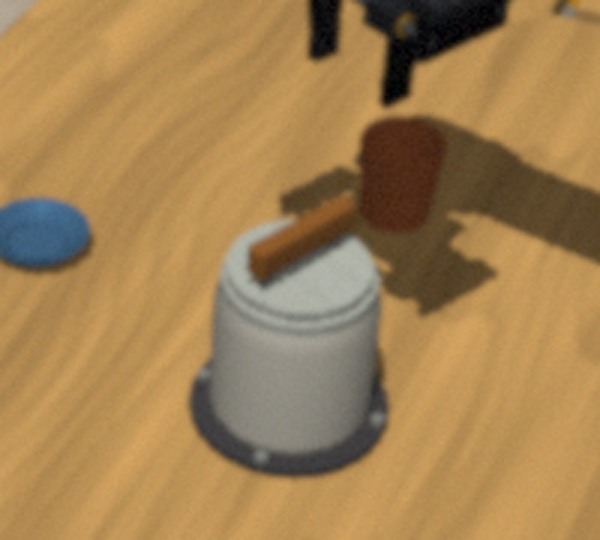

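View pics/t8.png

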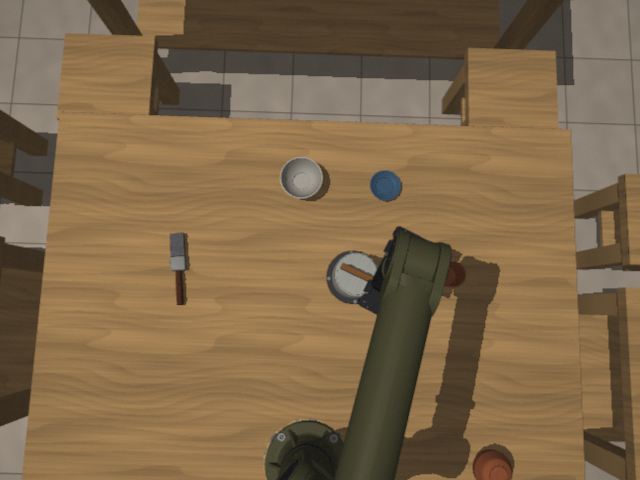

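```bash
python3 - <<'E'
from h import *; import pickle
f,s,t,o=pickle.load(open("w8.pkl","rb"))
cv2.imwrite("pics/w8z.png",cv2.resize(f["pixels"][85:240,220:380],None,fx=3.8,fy=3.8,interpolation=cv2.INTER_CUBIC))
im=f["pixels"][85:240,220:380].astype(int); m=((im[...,2]-im[...,0])>60)&(im[...,2]<210)
n,l,st,_=cv2.connectedComponentsWithStats(m.astype(np.uint8)); 
c=l[70,72]; print(c,st[c])
ys,xs=np.nonzero(l==c)
P=np.array([onz(f,(x+220,y+85),175.5) for x,y in zip(xs,ys)])[:,:2]
w,v=np.linalg.eigh(np.cov(P.T)); d=v[:,1]; print(P.mean(0),np.degrees(np.arctan2(d[1],d[0]))%180, np.sqrt(12*w))
print("slot 140.3 ->turned",140.3-np.degrees(np.arctan2(d[1],d[0]))%180)
E
```

```text
11 [  59   14   31  141 2906]
[ 499.43062824 -112.0818117 ] 66.7305374291528 [14.42532678 91.43240998]
slot 140.3 ->turned 73.56946257084721
```

View pics/w8z.png

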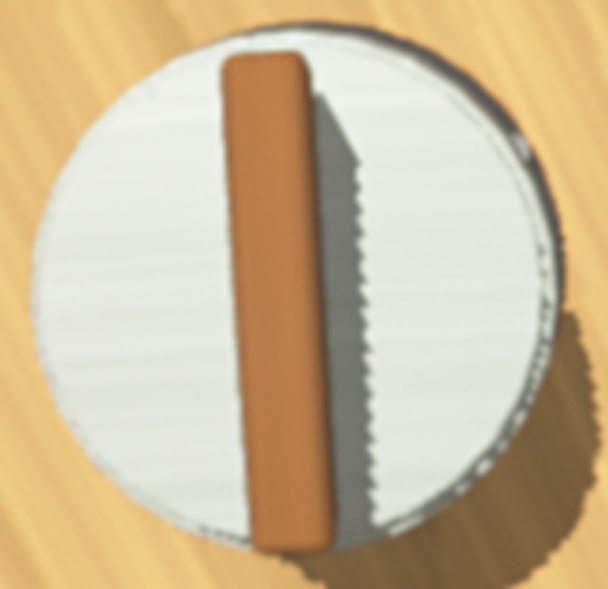

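```bash
python3 - <<'E'
import cv2,numpy as np
for n in ["w4","w5","w6","w7"]:
    im=cv2.imread(f"pics/{n}.png").astype(int)[218:282,285:355]
    m=((im[...,2]-im[...,0])>45)&(im[...,2]<205); ys=range(64); L=[];Rr=[]
    for y in ys:
        x=np.nonzero(m[y])[0]; L.append(x.min() if len(x) else np.nan); Rr.append(x.max() if len(x) else np.nan)
    L=np.array(L,float);Rr=np.array(Rr,float); k=~np.isnan(L)
    print(n,[np.degrees(np.arctan(np.polyfit(np.arange(64)[k],a[k],1)[0])).round(2) for a in (L,Rr,(L+Rr)/2)], np.nanmean((L+Rr)/2)+285)
E
```

```text
w4 [np.float64(-0.28), np.float64(-0.39), np.float64(-0.34)] 319.3203125
w5 [np.float64(0.11), np.float64(-0.95), np.float64(-0.42)] 319.4453125
w6 [np.float64(-0.0), np.float64(-0.32), np.float64(-0.16)] 319.5078125
w7 [np.float64(1.32), np.float64(1.31), np.float64(1.31)] 317.4921875
```

```bash
python3 -c "
from workcell import r
print(r.finish_job())"
```

```text
the job is handed in; nothing more can be done
None
```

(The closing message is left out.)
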